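Start the stockroom belt from its switch console

ROBOT

A 7-joint arm with a two-finger parallel gripper is mounted at the origin on the work surface. World frame = base frame: x ahead of the robot, y to its left, z up, the work surface at z = 0. Lengths are in m, angles in rad, forces in N, time in s.
With the tool pointing down it reaches from about 0.4 to 0.85 m from the base axis. Payload 4.5 kg.
Tool frame: the origin (TCP) lies between the finger pads; the fingertips stand 17 mm ahead of it and the grasp point (between the pads) lies 2 mm behind it (arm.tcp_to_tips is the distance from the TCP to the fingertips, in m); z points along the fingers, y is the direction in which the jaws open and shut (so a half turn about z gives the same grasp; the last joint's range is limited). The gripper opens to 88 mm and grips with 3 to 60 N. Pads are 18 mm wide; open, the fingers measure 123 mm over their backs; the gripper's body (75 mm by 187 mm) begins 45 mm behind the grasp point.
Start: joints at [-1.081, 0.689, -0.195, 1.565, 0.157, 0.902, -0.215], TCP at [0.275, 0.561, 0.256] pointing down, gripper open.
Joint ranges: [-3.01, 3.01], [-0.46, 2.08], [-1.47, 1.51], [0.13, 2.56], [-1, 4.14], [0.04, 2.09], [-2.66, 2.66]. Speed limits (rad/s): [2.57, 2.57, 3.14, 3.14, 3.14, 3.14, 3.14].

INTERFACE

Orientations are given as a 3x3 rotation matrix whose columns are the frame's x, y, z axes.
In Python, from rig import observe, camera, camera_params, arm gives the robot as it stands. The module is installed in compiled form; this text tells all that it offers.
- The arm moves only by the tool apply_moves, never from a script. Its argument "increments" is a list of rows, each a list of 7 numbers: the finger opening in mm, from 0 to 88.1, then the shift along the tool's x, y, z in mm, then the turn, a rotation vector about the tool's x, y, z in degrees. In form: [[jaw, tx, ty, tz, rx, ry, rz], ...]. A call has 1 to 10 rows; each row is the pose to reach, as a shift and turn from the pose commanded when the call began, along the tool's axes at that moment; what a row does not reach only later rows make up. A row lasts 1/8 s, in which the tool goes at most 62.5 mm and 10.7 degrees, less where a joint would pass 70% of its speed; a pose out of reach is approached as far as the arm can. A call with a gripper value outside its range is refused whole. The fingers move at their own pace and stop on an object; the grip force is fixed at half the most. Time passes only in rows, so rows that repeat a pose let the fingers close. It gives the time, the measured TCP pose, the force and the opening at its end, in the units of the state.
- observe(): the state, without advancing time (a new reading comes with each control period).
- camera(name): name is "side" or "top" or "wrist"; returns the picture (420x560x3 uint8, red, green, blue); there is no depth.
- camera_params(name): a dict with "fx", "fy", "cx", "cy" (pixels), "rvec" (rotation vector, rad) and "tvec" (3), from world to camera coordinates, as OpenCV has them. Camera axes: x right, y down, z forward; pixel columns grow to the right and rows downward; lengths in m; the calibration is good to about 2 mm. The wrist camera is an equidistant fisheye: a pixel r from the principal point sees the ray r / f radians off the axis. A picture is of the moment at which its call begins: read the wrist's pose just before it. camera_params takes no time and is no camera call; for the wrist camera it gives the pose at the moment of the call.
- arm.close_job(): hands the job in, once; it reports no verdict.
The state is a dict: "time": time; "joints": joint angles; "qd": joint speeds; "joint_efforts": joint torques, N m; "tcp_pos": TCP position; "tcp_rot": TCP orientation; "contact_force": force on the tool from outside, world axes, zero at the start; "ft_torque": the same for the moment, N m; "finger_gap": finger opening in m.
Only numpy, scipy, OpenCV 4.12 (cv2) and the standard library are available. Lean on these libraries where they do the work, as an engineer would, in place of code of your own. Each camera call takes 0.05 s, during which the arm holds its last target.

TASK

Start the counter's take-away belt from the switch console by pressing with the fingertips: first press down the raised half of the wide rocker until it has tipped over fully, then do the same with the narrow rocker, and last push the round button fully in, where it stays. Leave the square button alone, and do not pick up or disturb the loose pipe fittings around the switches.

Things in the scene. Friction and masses are not known exactly. Their poses are not given: they have to be found in the camera images.
- console: fixed flat console, 220 (x) x 340 (y) x 45 mm high. Origin: centre of its underside on the work surface; x points away from the robot, y left, yawed up to 0.35 rad. Four grey switch modules (74 x 70 x 30 mm) stand on it in any order, in a row along its y, 78 mm apart, 35 mm to the robot's side of its middle: wide rocker, narrow rocker, round button, square button.
- main_press (a point): point on the wide rocker (main switch): white, 46 mm wide (console y), 55 mm long (console x), V-shaped from the side, pivot across its middle. The point is on top of the half raised at the start (the console's +x half, away from the robot), mid-width, 21 mm from the pivot, and moves with it: 91 mm above the work surface at the start, 83 mm tipped over, that half then level. Pressing down here takes about 3 N.
- main (a joint): angle of the wide rocker, rad: about 0 at the start (far half raised), 0.4 tipped over fully (far half down level, near half raised). It stays where it is left.
- belt_press (a point): point on the narrow rocker (belt switch): white, 18 mm wide (console y), 55 mm long (console x), V-shaped from the side, pivot across its middle. The point is on top of the half raised at the start (the console's +x half, away from the robot), mid-width, 21 mm from the pivot, and moves with it: 91 mm above the work surface at the start, 83 mm tipped over, that half then level. Pressing down here takes about 3 N.
- belt (a joint): angle of the narrow rocker, rad: about 0 at the start (far half raised), 0.4 tipped over fully. It stays where it is left.
- start_top (a point): centre of the top of the round white push button (32 mm diameter, in a dark steel ring); top about 90 mm above the work surface, 15 mm above its module; moves with the button. Pushing it straight down takes about 3 N. 
- start (a joint): how far the round button is pushed in, m: about 0 at the start, 0.008 fully in. It stays where it is left.
- square_top (a point): centre of the top of the square white push button (28 x 28 mm, in a dark square frame), 90 mm above the work surface; not to be pressed. 
- square (a joint): how far the square button is pushed in, m: about 0 at the start, 0.008 fully in; it takes about 3 N and stays where it is left.
- elbow_mid (a point): middle (22 mm up) of a loose zinc pipe elbow lying on the counter to the left of the console, about 90 x 90 x 44 mm, to be left alone.
- coupling_mid (a point): middle (23 mm up) of a loose zinc pipe coupling, a ring 60 mm in diameter and 46 mm high, standing on the counter to the right of the console, to be left alone.
- nipple_mid (a point): middle (24 mm up) of a loose zinc pipe nipple, 28 mm in diameter and 48 mm high, standing on end on the console's deck behind (on the +x side of) the switches, its top 93 mm above the work surface, to be left alone.

How it is judged:
By the outcome, as a careful person would: the job done as asked, in the order asked, and still so for the second after the job is handed in, with the robot touching nothing.
It also fails if it takes over 35 s, if anything falls off the work surface, if the arm or the gripper's body presses on something with over 40 N, if the wrist force passes 120 N, or if a joint passes its speed limit or range.

## Working session

There is one attempt and no reset: what is moved stays moved. The work goes in short steps, Python scripts to look and compute and a tool call to move; the robot and the scene stay as the last step left them, time stands still between calls to the robot, and variables do not carry over. Pictures are saved under pics/ and viewed, and the job is handed in when it is done.

Besides the shell and the picture viewer there is one more tool, called as name([rows], argument=value, ...), one row to a line, values as JSON. apply_moves: Moves the arm, as the interface text tells. Its arguments: {"type":"object","properties":{"increments":{"type":"array"}},"required":["increments"]}

```bash
mkdir -p pics
python3 - <<'E'
from rig import observe,camera,camera_params,arm
import cv2
s=observe()
print(s['time'],s['tcp_pos'],s['tcp_rot'],s['finger_gap'],arm.tcp_to_tips)
for n in ('side','top'):
    cv2.imwrite(f'pics/{n}0.png',camera(n)[:,:,::-1]);print(n,camera_params(n))
E
```

```text
0.0 [0.27493587 0.56062392 0.25490963] [[-8.97915524e-01  4.40167331e-01 -6.57486062e-04]
 [ 4.40167796e-01  8.97913951e-01 -1.68744641e-03]
 [-1.52392876e-04 -1.80458852e-03 -9.99998360e-01]] 0.08790976330964084 0.017
side {'fx': 398.1126534311311, 'fy': 398.1126534311311, 'cx': 278.170688008622, 'cy': 202.31563131060602, 'rvec': array([ 2.03182191, -0.64278277,  0.37241003]), 'tvec': array([-0.43401439,  0.25815589,  0.55409081])}
top {'fx': 420.4507165845441, 'fy': 420.4507165845441, 'cx': 286.6293891035873, 'cy': 206.6877186206855, 'rvec': array([ 2.18901982, -2.1244862 ,  0.13302202]), 'tvec': array([0.02351901, 0.56122083, 0.97618282])}
```

View pics/side0.png

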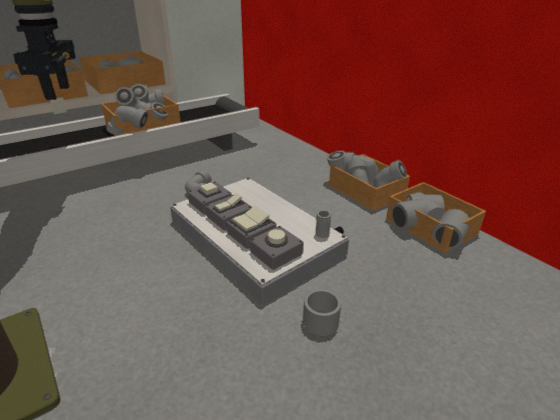

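View pics/top0.png

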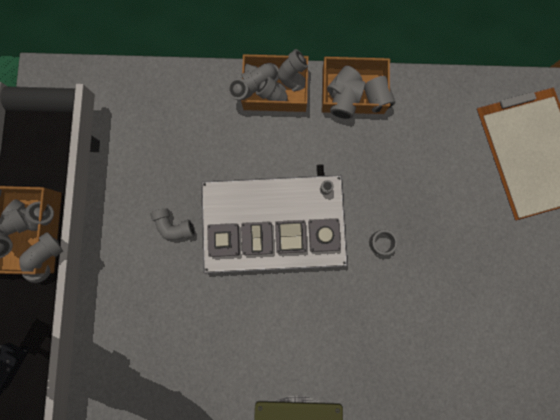

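The top picture shows the switches from left to right: square (222,240), narrow rocker (257,238), wide rocker (291,236), round button (325,235). The nipple is at (327,187), behind the round button. I'll enlarge both views.

Run:
```python
import cv2
t=cv2.imread('pics/top0.png')[165:280,195:355]
cv2.imwrite('pics/topc.png',cv2.resize(t,None,fx=5,fy=5,interpolation=cv2.INTER_CUBIC))
t=cv2.imread('pics/side0.png')[165:295,165:350]
cv2.imwrite('pics/sidec.png',cv2.resize(t,None,fx=4,fy=4,interpolation=cv2.INTER_CUBIC))
```

```text
(no output)
```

View pics/topc.png

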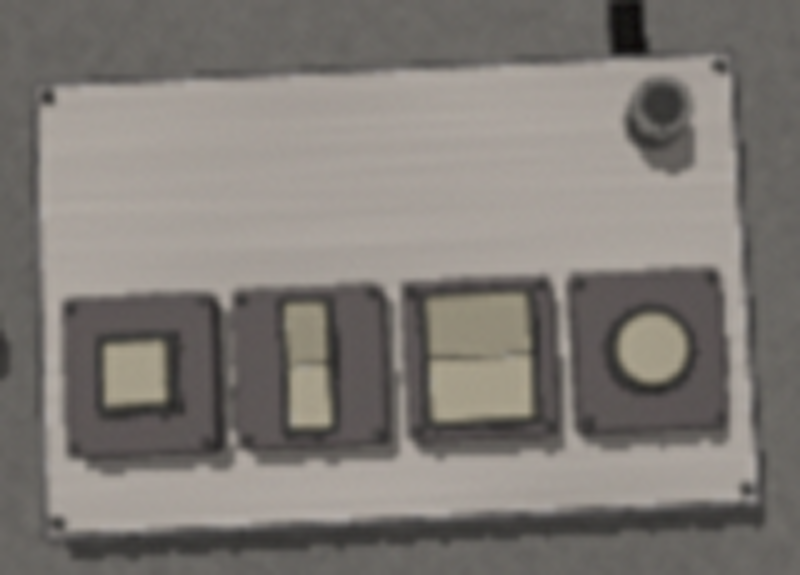

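View pics/sidec.png

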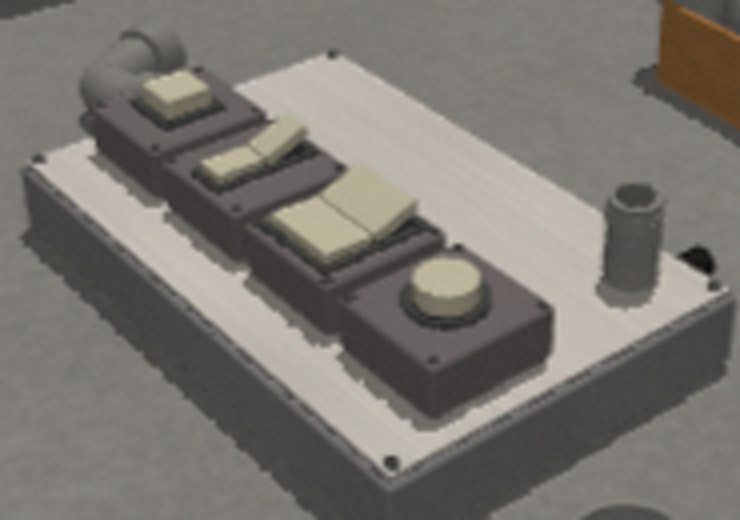

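```bash
cat > fit.py <<'E'
import numpy as np,cv2
from scipy.optimize import least_squares
from rig import camera_params
top=[((-.035,.117,.09),(135,373)),((-.035,-.117,.09),(652,348)),
((-.035,-.039,.083),(480,354)),((-.035,.039,.083),(310,361)),
((.11,.17,.045),(40,88)),((.11,-.17,.045),(730,57)),((-.11,-.17,.045),(758,503)),((-.11,.17,.045),(50,535))]
side=[((-.035,.117,.09),(177,91)),((-.035,-.117,.09),(448,280)),
((.11,.17,.045),(333,50)),((.11,-.17,.045),(733,292)),((-.11,-.17,.045),(390,485)),((-.11,.17,.045),(27,168))]
def proj(n,P):
    c=camera_params(n);K=np.array([[c['fx'],0,c['cx']],[0,c['fy'],c['cy']],[0,0,1]])
    return cv2.projectPoints(np.array(P,float),c['rvec'],c['tvec'],K,None)[0][:,0]
def px(l,o,s): return np.array([[o[0]+(u+.5)/s-.5,o[1]+(v+.5)/s-.5] for _,(u,v) in l])
M=[np.array([a for a,_ in l]) for l in (top,side)]
I=[px(top,(195,165),5),px(side,(165,165),4)]
def W(p,m):
    c,s=np.cos(p[2]),np.sin(p[2]); m=np.atleast_2d(m)
    return np.c_[p[0]+c*m[:,0]-s*m[:,1],p[1]+s*m[:,0]+c*m[:,1],m[:,2]]
def r(p,k): return np.concatenate([(proj(('top','side')[i],W(p,M[i]))-I[i]).ravel() for i in k])
if __name__=='__main__':
    for k in ([0],[1],[0,1]):
        f=least_squares(r,[.55,0,0],args=(k,));print(k,f.x.round(4),np.abs(f.fun).max());
        if len(k)==2: print(f.fun.reshape(-1,2).round(1).tolist())
    p=f.x
    for n,m in dict(main=(-.035+.021*.98,-.039,.091),belt=(-.035+.021*.98,.039,.091),start=(-.035,-.117,.09),nip=(.085,-.13,.093)).items(): print(n,W(p,m).round(4))
E
python3 fit.py
python3 - <<'E'
from rig import camera_params
import numpy as np,cv2
# nipple top centre: crop (661,102)
c=camera_params('top');u=195+661.5/5-.5;v=165+102.5/5-.5
R=cv2.Rodrigues(c['rvec'])[0];d=R.T@np.array([(u-c['cx'])/c['fx'],(v-c['cy'])/c['fy'],1]);o=-R.T@c['tvec']
print(o+d*(.093-o[2])/d[2])
E
```

```text
[0] [0.5197 0.0703 0.0756] 2.0103890192168024
[1] [0.5187 0.0706 0.0781] 2.5168631138098476
[0, 1] [0.5192 0.0705 0.0766] 2.339428806629712
[[-0.1, -0.0], [0.3, 0.1], [0.1, 0.7], [-0.3, 0.9], [-2.0, -1.6], [1.5, -1.9], [1.8, 1.2], [-2.0, 1.7], [0.0, -1.3], [0.1, -0.6], [1.0, -0.4], [2.3, 0.1], [0.1, 0.8], [-2.2, -1.5]]
main [[0.5079 0.0305 0.091 ]]
belt [[0.5019 0.1083 0.091 ]]
start [[ 0.4933 -0.0488  0.09  ]]
nip [[ 0.614  -0.0526  0.093 ]]
[ 0.60557236 -0.04992195  0.093     ]
```

The poses from the two cameras agree to about 1 mm. Next I'll close the fingers, turn the jaws along the console's y and move above the wide rocker.

apply_moves([
  [0,-44,-37,0,0,0,-3],
  [0,-88,-75,0,0,0,-6],
  [0,-133,-112,0,0,0,-9],
  [0,-177,-149,0,0,0,-12],
  [0,-221,-187,0,0,0,-15],
  [0,-266,-224,0,0,0,-18],
  [0,-310,-261,0,0,0,-21],
  [0,-354,-299,0,0,0,-24],
  [0,-398,-336,0,0,0,-27],
  [0,-442,-373,0,0,0,-30.5],
])

```text
time: 1.35
tcp_pos: [0.5082, 0.0299, 0.2556]
tcp_rot: [[-0.997, -0.078, -0.0], [-0.078, 0.997, 0.0], [0.0, 0.0, -1.0]]
contact_force: [1.4, 0.4, -0.4]
finger_gap: 0.0007
```

```bash
cat > st.py <<'E'
import numpy as np,sys
from rig import observe
s=observe();R=s['tcp_rot'];tip=s['tcp_pos']+R[:,2]*.017
print(s['time'],'tip',tip.round(4),'F',s['contact_force'].round(2),'gap',round(s['finger_gap'],4),'yaw_y',np.degrees(np.arctan2(R[1,1],R[0,1])).round(2))
for n,t in dict(main=(.508,.0305,.091),belt=(.502,.1083,.091),start=(.4933,-.0488,.09)).items(): print(n,(R.T@(np.array(t)-tip)*1000).round(1))
E
python3 st.py
```

```text
1.35 tip [0.5082 0.0299 0.2386] F [ 1.36  0.37 -0.41] gap 0.0007 yaw_y 94.5
main [  0.2   0.6 147.6]
belt [  0.   78.6 147.6]
start [ 21.  -77.3 148.6]
```

apply_moves([
  [0,0,0,40,0,0,0],
  [0,0,0.5,80,0,0,0],
  [0,0,0.5,115,0,0,0],
  [0,0,0.5,125,0,0,0],
  [0,0,0.5,125,0,0,0],
])

```text
time: 1.98
tcp_pos: [0.5077, 0.0324, 0.1307]
tcp_rot: [[-0.997, -0.077, -0.001], [-0.077, 0.997, -0.0], [0.001, -0.0, -1.0]]
contact_force: [0.7, -0.5, 0.7]
finger_gap: 0.0005
```

```bash
python3 st.py
cat > look.py <<'E'
import cv2,sys
from rig import camera
k=sys.argv[1]
t=camera('top')[165:280,195:355,::-1]; s=camera('side')[155:285,165:350,::-1]
a=cv2.resize(t,(556,400),interpolation=cv2.INTER_CUBIC)
cv2.imwrite(f'pics/t{k}.png',a)
cv2.imwrite(f'pics/s{k}.png',cv2.resize(s,None,fx=4,fy=4,interpolation=cv2.INTER_CUBIC))
E
python3 look.py 1
```

```text
1.975 tip [0.5077 0.0324 0.1137] F [ 0.67 -0.47  0.66] gap 0.0005 yaw_y 94.4
main [-0.2 -1.9 22.7]
belt [-0.2 76.1 22.7]
start [ 20.6 -79.8  23.7]
```

View pics/s1.png

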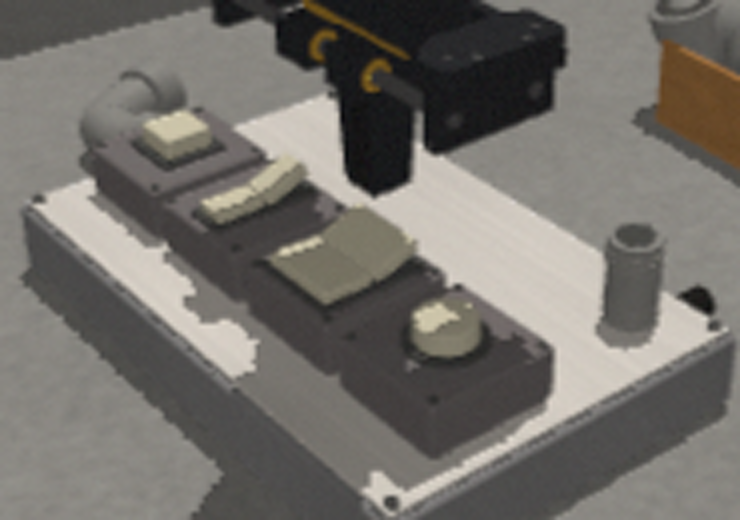

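The fingertips, at (375,190), sit right above the wide rocker's raised half at (370,235). Pressing now.

apply_moves([
  [0,0,-1,10,0,0,0],
  [0,0,-1,17,0,0,0],
  [0,0,-1,21,0,0,0],
  [0,0,-1,24,0,0,0],
  [0,0,-1,27,0,0,0],
  [0,0,-1,29,0,0,0],
  [0,0,-1,30,0,0,0],
  [0,0,-1,31,0,0,0],
  [0,0,-1,31,0,0,0],
])

```text
time: 3.2
tcp_pos: [0.5081, 0.0315, 0.1004]
tcp_rot: [[-0.997, -0.077, 0.001], [-0.077, 0.997, 0.0], [-0.001, 0.0, -1.0]]
contact_force: [1.0, 0.1, 9.5]
finger_gap: 0.0006
```

```bash
python3 st.py
```

```text
3.2 tip [0.5081 0.0315 0.0834] F [1.   0.05 9.53] gap 0.0006 yaw_y 94.4
main [ 0.2 -1.  -7.6]
belt [ 0.2 77.  -7.6]
start [ 20.9 -78.9  -6.6]
```

apply_moves([
  [0,0,0,1,0,0,0],
  [0,0,0,1.5,0,0,0],
  [0,0,0,1.5,0,0,0],
])

```text
time: 3.58
tcp_pos: [0.5081, 0.0315, 0.1002]
tcp_rot: [[-0.997, -0.077, 0.002], [-0.077, 0.997, -0.0], [-0.002, -0.0, -1.0]]
contact_force: [-2.2, -0.5, 23.5]
finger_gap: 0.0001
```

apply_moves([
  [0,0,0,-10,0,0,0],
  [0,0,0,-32,0,0,0],
  [0,0,20,-32,0,0,0],
  [0,0,50,-32,0,0,0],
  [0,0,77,-32,0,0,0],
  [0,0,77,-32,0,0,0],
  [0,0,77,-32,0,0,0],
])

```text
time: 4.45
tcp_pos: [0.5013, 0.1066, 0.1299]
tcp_rot: [[-0.997, -0.076, -0.002], [-0.076, 0.997, -0.002], [0.002, -0.001, -1.0]]
contact_force: [0.1, -0.0, -0.6]
finger_gap: 0.0007
```

```bash
python3 st.py; python3 look.py 2
```

```text
4.45 tip [0.5012 0.1066 0.1129] F [ 0.1  -0.03 -0.59] gap 0.0007 yaw_y 94.34
main [ -1.  -76.3  22. ]
belt [-0.9  1.7 21.9]
start [  19.6 -154.3   23.1]
```

View pics/s2.png

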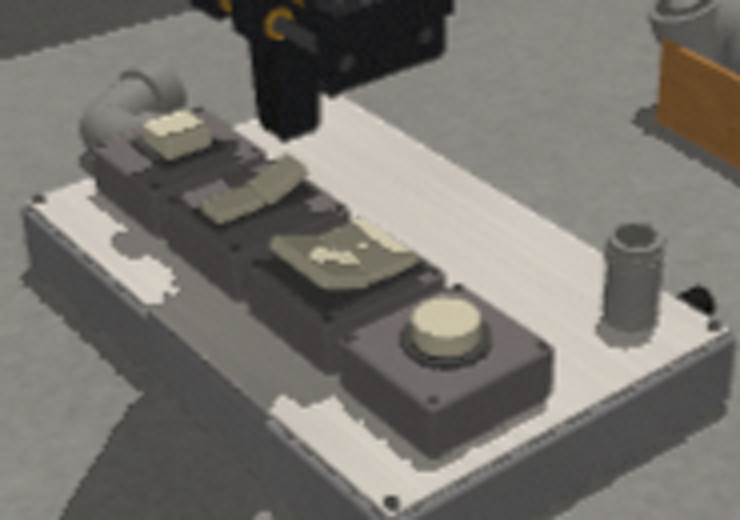

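The wide rocker is tipped over: its near half is raised at (290,255) and its far half is level. The tips, at (287,135), are above the narrow rocker's raised half at (283,178). Pressing it.

apply_moves([
  [0,0,1,10,0,0,0],
  [0,0,1,17,0,0,0],
  [0,0,1,21,0,0,0],
  [0,0,1,24,0,0,0],
  [0,0,1,27,0,0,0],
  [0,0,1,29,0,0,0],
  [0,0,1,31,0,0,0],
  [0,0,1,32,0,0,0],
  [0,0,1,32,0,0,0],
])

```text
time: 5.68
tcp_pos: [0.5023, 0.1093, 0.1002]
tcp_rot: [[-0.997, -0.077, 0.002], [-0.077, 0.997, 0.0], [-0.002, -0.0, -1.0]]
contact_force: [-0.9, -1.6, 23.2]
finger_gap: 0.0001
```

```bash
python3 st.py
```

```text
5.675 tip [0.5023 0.1093 0.0832] F [-0.93 -1.61 23.19] gap 0.0001 yaw_y 94.4
main [  0.4 -79.   -7.8]
belt [ 0.4 -0.9 -7.8]
start [  21.1 -156.9   -6.8]
```

apply_moves([
  [0,0,0,-10,0,0,0],
  [0,0,0,-34,0,0,0],
  [0,5,-40,-34,0,0,0],
  [0,15,-90,-34,0,0,0],
  [0,21,-140,-34,0,0,0],
  [0,21,-157,-34,0,0,0],
  [0,21,-157,-32,0,0,0],
  [0,21,-157,-32,0,0,0],
])

```text
time: 6.68
tcp_pos: [0.4926, -0.0474, 0.1299]
tcp_rot: [[-0.997, -0.078, -0.001], [-0.078, 0.997, 0.001], [0.001, 0.002, -1.0]]
contact_force: [-0.1, 0.3, -0.1]
finger_gap: 0.0006
```

```bash
python3 st.py; python3 look.py 3
```

```text
6.675 tip [ 0.4926 -0.0474  0.1129] F [-0.12  0.28 -0.09] gap 0.0006 yaw_y 94.5
main [-21.5  76.4  22. ]
belt [-21.7 154.5  22.1]
start [-0.7 -1.5 22.9]
```

View pics/s3.png

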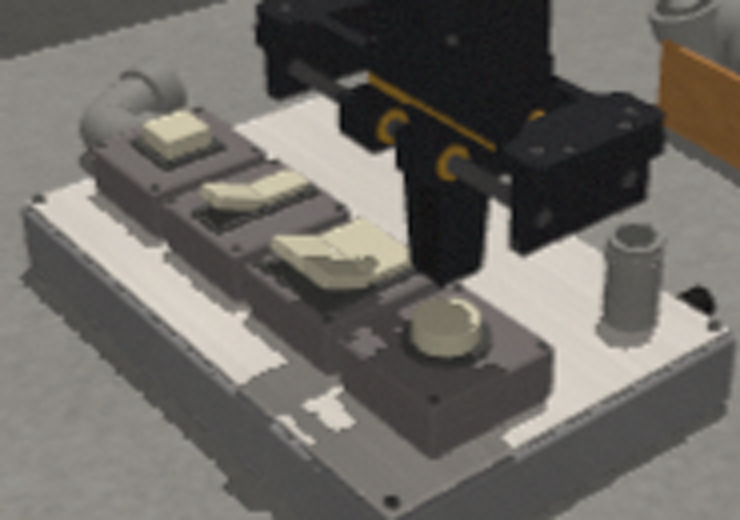

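Both rockers are tipped over, with near halves raised and far halves level. The tips, at (445,280), are above the round button at (447,325).

apply_moves([
  [0,0,-1,10,0,0,0],
  [0,0,-1,18,0,0,0],
  [0,0,-1,22,0,0,0],
  [0,0,-1,25,0,0,0],
  [0,0,-1,28,0,0,0],
  [0,0,-1,30,0,0,0],
  [0,0,-1,32,0,0,0],
  [0,0,-1,32,0,0,0],
])

```text
time: 7.78
tcp_pos: [0.4927, -0.0499, 0.0992]
tcp_rot: [[-0.997, -0.077, 0.0], [-0.077, 0.997, -0.0], [-0.0, -0.0, -1.0]]
contact_force: [-4.5, 1.5, 13.7]
finger_gap: 0.0005
```

```bash
python3 st.py
```

```text
7.775 tip [ 0.4927 -0.0499  0.0822] F [-4.47  1.49 13.65] gap 0.0005 yaw_y 94.41
main [-21.4  79.   -8.8]
belt [-21.4 157.   -8.9]
start [-0.7  1.1 -7.8]
```

apply_moves([
  [0,0,0,1,0,0,0],
  [0,0,0,1.5,0,0,0],
  [0,0,0,1.5,0,0,0],
])

```text
time: 8.15
tcp_pos: [0.4927, -0.0499, 0.0989]
tcp_rot: [[-0.997, -0.077, 0.001], [-0.077, 0.997, -0.001], [-0.001, -0.001, -1.0]]
contact_force: [-6.5, 1.5, 28.0]
finger_gap: 0.0003
```

apply_moves([
  [0,0,0,-10,0,0,0],
  [0,0,0,-50,0,0,0],
  [0,0,0,-100,0,0,0],
  [0,0,0,-150,0,0,0],
  [0,30,0,-160,0,0,0],
  [0,60,0,-160,0,0,0],
  [0,60,0,-160,0,0,0],
])

```text
time: 9.02
tcp_pos: [0.4314, -0.0555, 0.2569]
tcp_rot: [[-0.997, -0.076, -0.001], [-0.076, 0.997, -0.001], [0.001, -0.001, -1.0]]
contact_force: [0.1, -0.3, -1.1]
finger_gap: 0.0004
```

```bash
python3 st.py; python3 look.py 4; python3 -c "
from rig import camera;import cv2;cv2.imwrite('pics/side4.png',camera('side')[:,:,::-1])"
```

```text
9.025 tip [ 0.4314 -0.0555  0.2399] F [ 0.08 -0.29 -1.12] gap 0.0004 yaw_y 94.34
main [-83.1  80.2 148.7]
belt [-83.  158.2 148.6]
start [-62.4   2.2 149.8]
```

View pics/s4.png

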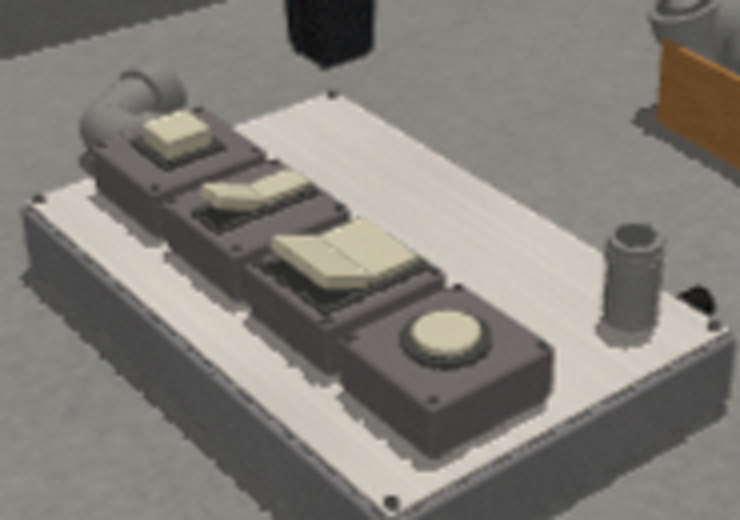

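View pics/side4.png

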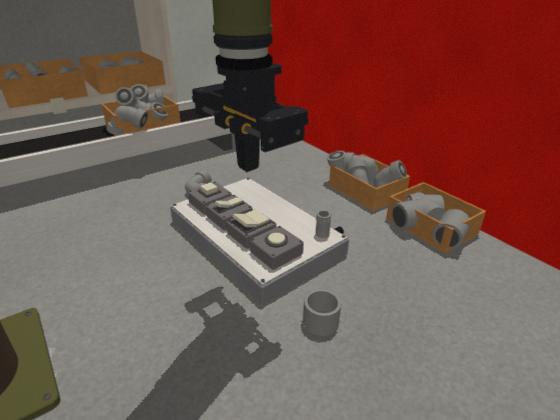

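Both rockers are tipped over and the round button is in at (445,333). The square button is still up at (176,135), and the fittings stand where they were. Handing in.

```bash
python3 -c "
from rig import arm;print(arm.close_job())"
```

```text
the job is handed in; nothing more can be done
None
```

The job is done and handed in: with closed fingertips I tipped the wide rocker, then the narrow rocker, and last pushed the round button in. It took about 9 s.

- **Presses:** each press ended at a hard stop. Both rockers stopped at a tip height of about 83 mm with 23 N on the wrist. The round button stopped at about 82 mm with 28 N.
- **Last pictures:** both rockers have their far halves level and near halves raised, and the round button is in. The square button is still up. The elbow, coupling and nipple look unmoved, and the gripper is clear with no contact.
- **Failed or disagreeing checks:** none. Switch positions were judged from tip height, force and pictures, because the joints themselves can't be read.

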